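Clear, stopper and put away the stock bottle

TASK

The stock bottle has to be put away in its shallow square tray, but a film reel stands in the tray and an upturned steel cup covers the bottle's open neck. First clear both of them onto the ribbed draining mat, standing wholly on it, the reel flat and the cup still mouth down; then, with the bottle where it stands, push the rubber stopper fully home in its neck. Only then carry the stoppered bottle upright to the tray and set it down gently flat inside the rim; leave the film can, the loupe and the blower where they are.

Things in the scene. Friction and masses are not known exactly. Their poses are not given: they have to be found in the camera images.
- stock_bottle: Brown glass bottle, loose, 0.3 to 0.65 kg, round about z, upright. Origin: centre of its underside, z up. Body 76 mm wide to z = 84 mm, shoulder to z = 104, neck 40 mm wide from z = 104 to the rim at z = 165 (grip here to carry, at about z = 145). Bore 26 mm wide, 61 mm deep, open above. The steel cup covers its neck at the start.
- steel_cup: Steel cup, loose, 70 g, upside down over the bottle's neck at the start, base on the rim. Round, 58 mm wide (61 at the mouth), 48 mm high, cavity 52 mm wide, 45 mm deep. Origin: centre of its mouth, which is below; z up to the closed base at 48 mm. At the start the mouth is 120 mm above the bottle's underside and centred on it.
- stopper: Black rubber stopper, loose, 50 g, stands on its narrow end, 40 mm high. Origin: centre of the narrow end, z up. Plug tapers from 18 mm wide at the end to 22 mm at z = 24 mm; head 34 mm wide at z = 24 to 40 (grip only this: the neck is wider). Home, the head lies on the bottle's rim, its origin 141 mm above the bottle's; 4 mm play, only gravity holds it.
- film_reel: Stainless spiral film reel, loose, 60 g, lying flat in the bottle tray at the start, a drum 52 mm in diameter and 35 mm high (solid to the touch), axis z. Origin: centre of its underside, z up.
- drain_mat: Flat black draining mat with fine ribs, fixed, 130 mm along its x, 220 mm along its y, top 4 mm above the worktop. Origin: centre of its underside, on the worktop.
- bottle_tray: Shallow square grey tray with a cork-coloured floor, fixed, 134 x 134 mm outside, 124 x 124 mm inside, rim 10 mm high above the worktop and 5 mm thick, floor 5 mm above the worktop. Origin: centre of its underside, on the worktop; x and y along its sides.
- film_can: Bystander: dark film can with lid, 34 mm in diameter, 56 mm high, loose. Origin: centre of its underside.
- loupe: Bystander: black loupe, 47 mm in diameter, 42 mm high, loose. Origin: centre of its underside.
- blower: Bystander: dark rubber blower standing nozzle up, 58 mm in diameter, 112 mm high, loose. Origin: centre of its underside.
There are look-alikes about, which are no part of the job. Leave any red look-alike of the stopper alone.

How it is judged:
On the way, in this order (a step that is already met when the one before it is completed fails the run):
1. the reel and the cup both stand on the draining mat (x of film_reel in the frame of drain_mat between -0.052 and 0.052 m and y of film_reel in the frame of drain_mat between -0.097 and 0.097 m and z of each of film_reel, steel_cup in the frame of drain_mat below 0.008 m and angle between each of film_reel, steel_cup's own z axis and vertical below 0.1 rad and linear speed of each of film_reel, steel_cup below 0.03 m/s and x of steel_cup in the frame of drain_mat between -0.052 and 0.052 m and y of steel_cup in the frame of drain_mat between -0.097 and 0.097 m), for 0.2 s.
2. the stopper is fully home in the neck, the bottle still where it stood (x of stopper in the frame of stock_bottle between -0.005 and 0.005 m and y of stopper in the frame of stock_bottle between -0.005 and 0.005 m and z of stopper in the frame of stock_bottle below 0.1435 m and angle between the z axis of stopper and the z axis of stock_bottle, either way round below 0.08 rad and distance of stock_bottle from where it was at the start of the episode below 0.08 m and angle between stock_bottle's own z axis and vertical below 0.05 rad), for 0.2 s.
3. the stoppered bottle stands in the tray (x of stopper in the frame of stock_bottle between -0.005 and 0.005 m and y of stopper in the frame of stock_bottle between -0.005 and 0.005 m and z of stopper in the frame of stock_bottle below 0.1435 m and angle between the z axis of stopper and the z axis of stock_bottle, either way round below 0.08 rad and x of stock_bottle in the frame of bottle_tray between -0.027 and 0.027 m and y of stock_bottle in the frame of bottle_tray between -0.027 and 0.027 m and z of stock_bottle in the frame of bottle_tray below 0.0085 m and angle between stock_bottle's own z axis and vertical below 0.05 rad and linear speed of stock_bottle below 0.02 m/s), for 0.2 s.
At the end, for the whole second after the job is handed in: Bottle upright (0.05 rad) flat on its tray's floor inside the rim; stopper home in its neck (head within 2.5 mm of the rim, 5 mm of centre, 0.08 rad); reel flat and cup mouth down on the mat, centres 13 mm or more inside its edges, tilt under 0.1 rad; all at rest (all of step 1 and all of step 3); the robot touches nothing.
It fails at once if a bystander (film can, loupe or blower) is moved more than 30 mm (distance of any of film_can, loupe, blower from where it was at the start of the episode above 0.03 m).
It fails at once if the bottle is tipped by more than 0.4 rad (angle between stock_bottle's own z axis and vertical above 0.4 rad).
It fails at once if the bottle is taken more than 80 mm from its place without the stopper in its neck (distance of stock_bottle from where it was at the start of the episode above 0.08 m and (z of stopper in the frame of stock_bottle above 0.155 m or z of stopper in the frame of stock_bottle below 0.12 m)).
It fails at once if the bottle is let go over the tray while still more than 12 mm above its floor (z of stock_bottle in the frame of bottle_tray above 0.017 m and horizontal distance between stock_bottle and bottle_tray below 0.08 m and contact force between the fingers and stock_bottle below 0.2 N).
It also fails if it takes over 72 s, if anything falls off the work surface, if the arm or the gripper's body presses on something with over 40 N, if the wrist force passes 120 N, or if a joint passes its speed limit or range.

ROBOT

A 6-joint arm with a two-finger parallel gripper is mounted at the origin on a cart in front of the work surface, level with it; the furniture and walls round the work are solid. World frame = base frame: x ahead of the robot, y to its left, z up, the work surface at z = 0. Lengths are in m, angles in rad, forces in N, time in s.
With the tool pointing down it reaches from about 0.35 to 0.775 m from the base axis. Payload 7.3 kg.
Tool frame: the origin (TCP) lies on the mounting face of the last link; the fingertips stand 178 mm ahead of it and the grasp point (between the pads) lies 159 mm ahead of it (robot.grip_depth is the distance from the TCP to the grasp point, in m); z points along the fingers, y is the line along which they close (so a half turn about z gives the same grasp; the last joint's range is limited). The gripper opens to 92 mm and grips with 3 to 60 N. Pads are 19 mm wide; open, the fingers measure 130 mm over their backs; the gripper's body (75 mm by 190 mm) begins 47 mm behind the grasp point.
Start: joints at [1.024, 0.342, 1.524, -0, 1.275, -0.146], TCP at [0.205, 0.483, 0.405] pointing down, gripper open.
Joint ranges: [-2.53, 2.53], [-0.77, 2.02], [0.04, 2.7], [-1, 4.14], [0.28, 2.66], [-3.11, 3.11]. Speed limits (rad/s): [2.57, 2.57, 3.14, 3.14, 3.14, 3.14].

INTERFACE

Orientations are given as [roll, pitch, yaw] about the fixed x, y, z axes, in that order (R = Rz(yaw) Ry(pitch) Rx(roll)).
In Python, from cell import observe, cams, robot, models gives the robot as it stands.
- The arm moves only by the shell command python3 -m jog 'ROWS' [FORCE]. ROWS is JSON, a list of rows, each a list of 3 entries, a list of its own where there are three numbers: the shift along the tool's x, y, z each as a share of 0.4 m, from -1 to 1, then the turn about the tool's z as a share of pi rad, from -1 to 1, then the closure, from 0 (fully open) to 1 (shut). In form: [[[x, y, z], turn, jaw], ...]. A call has 1 to 12 rows; each row is the pose to reach, as a shift and turn from the pose commanded when the call began, along the tool's axes at that moment, turning the shorter way round; what a row does not reach only later rows make up. A row lasts 1/8 s, in which the tool goes at most 62.5 mm and 10.7 degrees, less where a joint would pass 70% of its speed; a pose out of reach is approached as far as the arm can. A call with a number of a shift or a turn outside -1 to 1 is refused whole. A call with a gripper value outside its range is refused whole. The fingers move at their own pace and stop on an object; FORCE is the grip in N (left out, the last holds). Time passes only in rows, so rows that repeat a pose let the fingers close. It gives the time, the measured TCP pose, the force, the opening and the grip force at its end, in the units of the state.
- observe(): the state, without advancing time (a new reading comes with each control period).
- cams.read_camera(name): name is "scene" or "top" or "wrist"; returns the picture (384x512x3 uint8, red, green, blue); there is no depth.
- cams.camera_model(name): a dict with "camera_matrix" (3x3 intrinsics, pixels), "k1" (the pictures are not rectified: a ray, as slopes to the right and down, at radius r is drawn at 1 + k1 r^2 times it, then the intrinsics apply), "pose" (4x4, takes a point from camera to world coordinates). Camera axes: x right, y down, z forward; pixel columns grow to the right and rows downward; lengths in m; the calibration is good to about 2 mm. A picture is of the moment at which its call begins: read the wrist's pose just before it. camera_model takes no time and is no camera call; for the wrist camera it gives the pose at the moment of the call.
- robot.hand_in(): hands the job in; it is judged then, once.
Trained networks look in the newest picture that a camera, given by its name, has taken for a name from the list of things; names that differ only in an ending like _2 or _b are one class to them, and where a whole thing is asked for, a point or a joint stands for the part that bears it (a point fixed in the world has none). Each returns a list of dicts, best first, with "confidence" (0 to 1); they miss things now and then, are a little off and sometimes report something else, mostly with a low value. They report only what shows in the picture. A call takes as long as a camera call. They do not tell look-alikes from the thing itself.
- models.find_in(target, camera): "position" ([x, y, z] in m, in world coordinates, good to about 4 mm: the middle of the surface that is visible of it).
- models.pinpoint(target, camera): "position" ([x, y, z] in m, in world coordinates, good to about 4 mm: a listed point, or the origin of a listed thing).
The state is a dict: "time": time; "qpos": joint angles; "qvel": joint speeds; "joint_efforts": joint torques, N m; "tool_pos": TCP position; "tool_rot": TCP orientation; "contact_force": force on the tool from outside, world axes, zero at the start; "torque": the same for the moment, N m; "opening": finger opening in m; "grip_force": force on a finger pad.
Only numpy, scipy, OpenCV 4.12 (cv2) and the standard library are available. Lean on these libraries where they do the work, as an engineer would, in place of code of your own. Each camera call takes 0.05 s, during which the arm holds its last target. There are 200 camera calls.

## Working session

There is one attempt and no reset: what is moved stays moved. The work goes in short steps, Python scripts to look and compute and a shell command to move; the robot and the scene stay as the last step left them, time stands still between calls to the robot, and variables do not carry over. Pictures are saved under pics/ and viewed, at most 13 in all, crops included, and the job is handed in when it is done.

```bash
ls; mkdir -p pics
cat > h.py <<'E'
import numpy as np, cv2
from cell import observe, cams, robot, models
def snap(cam,name):
    im=cams.read_camera(cam); cv2.imwrite('pics/%s.png'%name, im[:,:,::-1]); return im
def ray(cam,u,v,M=None):
    M=M or cams.camera_model(cam); K=np.array(M['camera_matrix']); T=np.array(M['pose']); 
    p=cv2.undistortPoints(np.array([[[u,v]]],float),K,np.array([M['k1'],0,0,0.]))[0,0]
    d=T[:3,:3]@np.array([p[0],p[1],1]); return T[:3,3],d/np.linalg.norm(d)
def atz(cam,u,v,z,M=None):
    o,d=ray(cam,u,v,M); return o+d*(z-o[2])/d[2]
def proj(cam,P,M=None):
    M=M or cams.camera_model(cam);K=np.array(M['camera_matrix']); T=np.linalg.inv(np.array(M['pose']))
    q=T[:3,:3]@np.array(P)+T[:3,3]; s=q[:2]/q[2]; s=s*(1+M['k1']*(s@s)); return K[:2,:2]@s+K[:2,2]
def tri(rays):
    A=np.zeros((3,3));b=np.zeros(3)
    for o,d in rays:
        m=np.eye(3)-np.outer(d,d);A+=m;b+=m@o
    return np.linalg.solve(A,b)
E
python3 - <<'E'
from h import *
np.set_printoptions(precision=3,suppress=True)
for c in ['scene','top']:
    snap(c,c+'0'); M=cams.camera_model(c); print(c,np.array(M['pose'])[:3,3])
    for t in ['stock_bottle','steel_cup','stopper','film_reel','drain_mat','bottle_tray','film_can','loupe','blower']:
        for r in models.pinpoint(t,c)[:3]:
            if r['confidence']>.2: print(t,round(r['confidence'],2),np.array(r['position']),proj(c,r['position'],M).round())
print(observe())
E
```

```text
pics
scene [-0.092 -0.396  0.545]
stock_bottle 0.73 [ 0.6   -0.032  0.001] [266. 225.]
steel_cup 0.66 [ 0.596 -0.032  0.122] [267. 186.]
stopper 0.81 [ 0.421 -0.096 -0.004] [252. 275.]
film_reel 0.79 [ 0.457 -0.27   0.005] [333. 291.]
drain_mat 0.7 [0.459 0.221 0.002] [159. 222.]
bottle_tray 0.92 [ 0.47  -0.255 -0.001] [328. 287.]
film_can 0.66 [ 0.699  0.111 -0.003] [241. 196.]
loupe 0.78 [ 0.67   0.264 -0.   ] [195. 187.]
blower 0.92 [ 0.736 -0.056 -0.003] [296. 206.]
top [ 0.46  -0.007  1.25 ]
stock_bottle 0.61 [ 0.598 -0.033  0.005] [248. 196.]
stock_bottle 0.41 [ 0.439 -0.024 -0.005] [244. 255.]
stock_bottle 0.23 [ 0.468 -0.256 -0.004] [328. 246.]
steel_cup 0.96 [ 0.601 -0.034  0.118] [250. 190.]
stopper 0.54 [ 0.44  -0.024 -0.005] [244. 255.]
stopper 0.47 [ 0.424 -0.094 -0.001] [269. 261.]
film_reel 0.64 [ 0.451 -0.272  0.002] [334. 252.]
film_reel 0.29 [ 0.437 -0.026  0.001] [245. 255.]
drain_mat 0.68 [ 0.464  0.22  -0.003] [155. 243.]
drain_mat 0.56 [ 0.738 -0.056  0.001] [258. 147.]
drain_mat 0.32 [ 0.599 -0.03   0.003] [247. 196.]
bottle_tray 0.95 [ 0.469 -0.256 -0.001] [328. 245.]
film_can 0.49 [ 0.697  0.114 -0.005] [196. 161.]
loupe 0.52 [ 0.671  0.261 -0.002] [144. 168.]
blower 0.56 [ 0.736 -0.053  0.   ] [257. 148.]
{'time': 1.0, 'qpos': array([ 1.024,  0.342,  1.524, -0.   ,  1.275, -0.146]), 'qvel': array([ 0.,  0.,  0.,  0., -0.,  0.]), 'joint_efforts': array([  0.   , -43.114, -24.447,   0.072,   0.049,  -0.   ]), 'tool_pos': array([0.205, 0.483, 0.405]), 'tool_rot': array([3.142, 0.   , 2.741]), 'contact_force': array([ 0.105,  0.491, -0.454]), 'torque': array([ 0.04 , -0.048, -0.014]), 'grip_force': 0.0, 'opening': 0.0918566130910753}
```

View pics/top0.png

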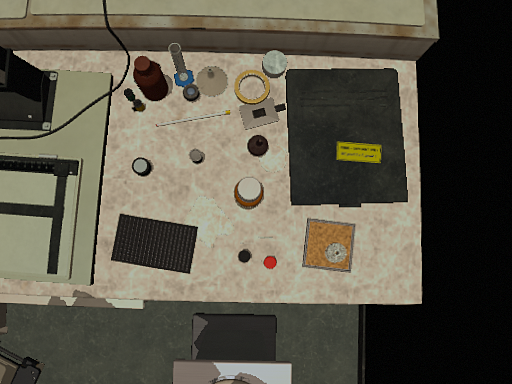

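View pics/scene0.png

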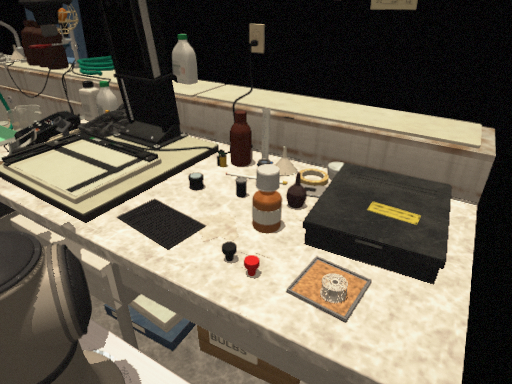

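The candidates for the stopper are the black one at top (245,255) / scene (229,250) and the red look-alike at top (270,262) / scene (251,265). I choose the black one.

The bottle is the amber one under the white/steel cup at top (249,190), not the brown bottle at (150,78). The reel in the tray is at (336,252) and the mat at (155,243). The bystanders are the film can (196,157), loupe (142,166) and blower (257,146).

```bash
cat >> h.py <<'E'
np.set_printoptions(precision=4,suppress=True)
def go(x,y,z,yaw):
    "shares for grasp point to x,y,z with tool down at yaw"
    s=observe(); R=cv2.Rodrigues(np.zeros(3))[0]
    from scipy.spatial.transform import Rotation as Ro
    R=Ro.from_euler('xyz',s['tool_rot']).as_matrix()
    d=np.array([x,y,z+robot.grip_depth])-s['tool_pos']
    yw=s['tool_rot'][2]; t=-((yaw-yw+np.pi/2)%np.pi-np.pi/2)
    print('go',(R.T@d/0.4).round(4),'turn',round(t/np.pi,4),'dist',round(float(np.linalg.norm(d)),3),'t',s['time'],'pos',s['tool_pos'],'yaw',round(yw,3))
E
python3 -m jog '[[[-0.94,-0.64,0],-0.127,0],[[-0.94,-0.64,0],-0.127,0],[[-0.94,-0.64,0],-0.127,0],[[-0.94,-0.64,0],-0.127,0],[[-0.94,-0.64,0],-0.127,0],[[-0.94,-0.64,0],-0.127,0],[[-0.94,-0.64,0],-0.127,0],[[-0.94,-0.64,0],-0.127,0],[[-0.94,-0.64,0],-0.127,0]]'
python3 - <<'E'
from h import *
go(0.40,-0.03,0.24,np.pi)
E
```

```text
time: 2.12
tool_pos: [0.452, 0.0994, 0.4046]
tool_rot: [-3.142, 0.0, 3.136]
contact_force: [-0.3, 0.7, -0.5]
opening: 0.0918
grip_force: 0.0
go [ 0.1282 -0.3241  0.0134] turn -0.0018 dist 0.14 t 2.125 pos [0.452  0.0994 0.4046] yaw 3.136
```

```bash
python3 -m jog '[[[0.1,-0.32,0],0,0],[[0.1,-0.32,0],0,0],[[0.1,-0.32,0],0,0],[[0.1,-0.32,0],0,0]]'
python3 - <<'E'
from h import *
snap('wrist','w1'); M=cams.camera_model('wrist'); print(np.array(M['pose']))
for t in ['stopper','stock_bottle','steel_cup']:
    for r in models.pinpoint(t,'wrist')[:3]: print(t,r['confidence'],np.array(r['position']),proj('wrist',r['position'],M))
go(0.454,-0.271,0.16,np.pi)
E
```

```text
time: 2.62
tool_pos: [0.4107, -0.0264, 0.4049]
tool_rot: [3.141, 0.001, 3.139]
contact_force: [0.2, 1.2, 0.5]
opening: 0.0919
grip_force: 0.0
[[ 0.0022  0.9605  0.2783  0.336 ]
 [ 1.     -0.0027  0.0013 -0.0262]
 [ 0.002   0.2783 -0.9605  0.3852]
 [ 0.      0.      0.      1.    ]]
stopper 0.85 [ 0.4345 -0.0269 -0.0022] [254.8502 185.1521]
stopper 0.56 [ 0.4213 -0.0937  0.0023] [204.5566 176.4929]
stock_bottle 0.65 [ 0.6032 -0.0316  0.0011] [252.0752 294.2888]
go [-0.1068 -0.6137  0.2135] turn 0.0002 dist 0.263 t 2.825 pos [ 0.4112 -0.0256  0.4047] yaw -3.141
```

View pics/w1.png

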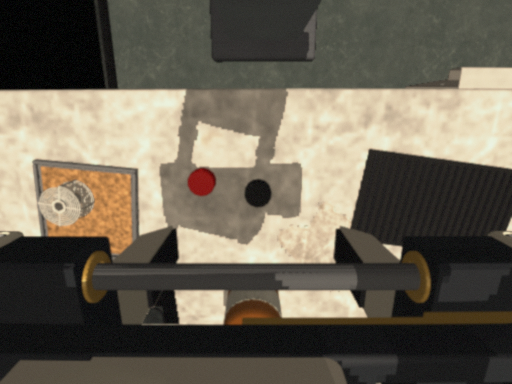

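The black stopper shows at (258,193), the red one at (201,182), the reel at (60,206), with the mat's left edge at right. I'm taking the black stopper. Next is a hover by the reel.

```bash
python3 -m jog '[[[-0.03,-0.61,0.1],0,0],[[-0.03,-0.61,0.1],0,0],[[-0.03,-0.61,0.1],0,0],[[-0.03,-0.61,0.1],0,0],[[-0.03,-0.61,0.1],0,0],[[-0.03,-0.61,0.1],0,0]]'
python3 - <<'E'
from h import *
im=snap('wrist','w2'); M=cams.camera_model('wrist')
for t in ['film_reel','bottle_tray']:
    for r in models.pinpoint(t,'wrist')[:2]: print(t,r['confidence'],np.array(r['position']),proj('wrist',r['position'],M))
go(0.454,-0.271,0.16,np.pi)
E
```

```text
time: 3.58
tool_pos: [0.4229, -0.27, 0.3643]
tool_rot: [3.14, -0.001, 3.141]
contact_force: [0.1, 0.5, -0.6]
opening: 0.0916
grip_force: 0.0
film_reel 0.74 [ 0.4544 -0.2678  0.0068] [257.0634 201.8991]
film_reel 0.38 [ 0.4352 -0.03    0.0011] [453.2615 184.9987]
bottle_tray 0.67 [ 0.4671 -0.2597 -0.0013] [263.5439 209.6874]
go [-0.0777 -0.0041  0.1147] turn 0.0002 dist 0.055 t 3.725 pos [ 0.4229 -0.2694  0.3651] yaw -3.141
```

View pics/w2.png

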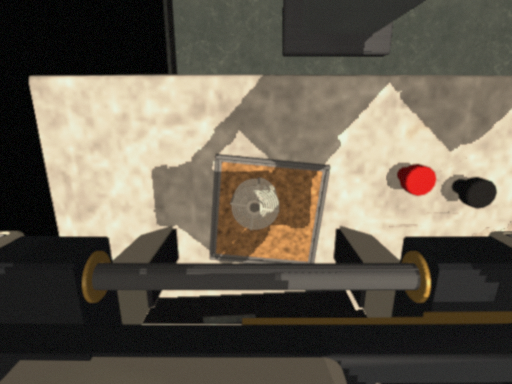

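The reel's hub shows at (255,206), the tray's corners at (217,157), (329,165), (315,263) and (211,259), and the stopper's head at about (481,192).

Run:
```python
from h import *
M2=cams.camera_model('wrist'); M1={**M2}; 
M1['pose']=[[.0022,.9605,.2783,.336],[1,-.0027,.0013,-.0262],[.002,.2783,-.9605,.3852],[0,0,0,1]]
print('reel',tri([ray('',60,206,M1),ray('',255,206,M2)]),atz('',255,206,.04,M2))
print('stopper',tri([ray('',258,193,M1),ray('',481,192,M2)]),atz('',258,193,.04,M1))
c=[atz('',u,v,.01,M2) for u,v in [(217,157),(329,165),(315,263),(211,259)]]
print('tray',c,np.mean(c,0))
for u,v in [(121,215),(197,227),(190,272),(111,260)]: print('mat',atz('top',u,v,.004))
```

```text
reel [ 0.4504 -0.2703  0.0369] [ 0.4489 -0.2703  0.04  ]
stopper [ 0.4342 -0.023   0.0374] [ 0.4336 -0.023   0.04  ]
tray [array([ 0.3999, -0.3137,  0.01  ]), array([ 0.4092, -0.185 ,  0.01  ]), array([ 0.5353, -0.1942,  0.01  ]), array([ 0.5294, -0.3262,  0.01  ])] [ 0.4685 -0.2548  0.01  ]
mat [0.5384 0.3155 0.004 ]
mat [0.5112 0.1052 0.004 ]
mat [0.3891 0.1202 0.004 ]
mat [0.415  0.3369 0.004 ]
```

```bash
python3 -m jog '[[[-0.07,0,0.1],0,0],[[-0.07,0,0.25],0,0],[[-0.07,0,0.38],0,0],[[-0.07,0,0.425],0,0],[[-0.07,0,0.425],0,0.2],[[-0.07,0,0.425],0,0.5],[[-0.07,0,0.425],0,0.6],[[-0.07,0,0.425],0,0.6],[[-0.07,0,0.425],0,0.7],[[-0.07,0,0.425],0,0.7]]' 12
python3 - <<'E'
from h import *
go(0.4695,0.271,0.15,np.pi)
E
```

```text
time: 4.97
tool_pos: [0.4506, -0.2711, 0.1954]
tool_rot: [-3.141, 0.001, 3.14]
contact_force: [0.8, 0.7, 5.7]
opening: 0.0513
grip_force: 12.0
go [-0.0449  1.3552 -0.2852] turn -0.0006 dist 0.554 t 4.975 pos [ 0.4506 -0.2711  0.1954] yaw 3.14
```

```bash
python3 -m jog '[[[0,0,-0.1],0,0.7],[[0,0,-0.22],0,0.7],[[0,0.1,-0.27],0,0.7],[[-0.02,0.25,-0.27],0,0.7],[[-0.02,0.4,-0.27],0,0.7],[[-0.02,0.55,-0.27],0,0.7],[[-0.03,0.7,-0.27],0,0.7],[[-0.04,0.85,-0.27],0,0.7],[[-0.045,1,-0.27],0,0.7],[[-0.045,1,-0.27],0,0.7]]'
python3 - <<'E'
from h import *
print(observe()['opening']); go(0.4695,0.271,0.06,np.pi)
E
```

```text
time: 6.22
tool_pos: [0.4686, 0.1325, 0.3026]
tool_rot: [3.141, 0.0, -3.138]
contact_force: [0.2, -1.1, -1.1]
opening: 0.0517
grip_force: 12.0
0.05167907781514033
go [-0.0036  0.346   0.2087] turn 0.0013 dist 0.162 t 6.225 pos [0.4686 0.1325 0.3026] yaw -3.138
```

```bash
python3 -m jog '[[[0,0.15,0],0,0.7],[[0,0.3,0.05],0,0.7],[[0,0.346,0.15],0,0.7],[[0,0.346,0.23],0,0.7],[[0,0.346,0.26],0,0.7],[[0,0.346,0.268],0,0.7],[[0,0.346,0.268],0,0.7],[[0,0.346,0.268],0,0.5],[[0,0.346,0.268],0,0.3],[[0,0.346,0.268],0,0.3],[[0,0.346,0.1],0,0.2],[[0,0.346,-0.15],0,0]]'
python3 - <<'E'
from h import *
im=snap('wrist','w3')
for r in models.pinpoint('film_reel','wrist')[:2]: print(r['confidence'],np.array(r['position']))
go(0.55,-0.033,0.245,np.pi)
E
```

```text
time: 7.72
tool_pos: [0.4693, 0.2673, 0.3215]
tool_rot: [-3.141, -0.002, 3.14]
contact_force: [1.2, 0.0, -0.2]
opening: 0.0791
grip_force: 0.0
0.88 [0.4745 0.2693 0.0013]
go [-0.2014 -0.7515 -0.193 ] turn -0.0005 dist 0.321 t 7.825 pos [0.4708 0.2681 0.3275] yaw 3.14
```

```bash
python3 -m jog '[[[0,-0.05,-0.15],0,0],[[-0.05,-0.2,-0.2],0,0],[[-0.1,-0.35,-0.2],0,0],[[-0.14,-0.5,-0.2],0,0],[[-0.17,-0.65,-0.2],0,0],[[-0.2,-0.75,-0.2],0,0],[[-0.2,-0.75,-0.2],0,0],[[-0.2,-0.75,-0.2],0,0]]'
python3 - <<'E'
from h import *
im=snap('wrist','w4'); print(np.array(cams.camera_model('wrist')['pose']))
for r in models.pinpoint('steel_cup','wrist')[:2]+models.find_in('steel_cup','wrist')[:1]: print(r['confidence'],np.array(r['position']))
for r in models.pinpoint('steel_cup','top')[:2]+models.find_in('steel_cup','top')[:1]: print(r['confidence'],np.array(r['position']))
go(0.6,-0.033,0.148,np.pi)
E
```

```text
time: 8.82
tool_pos: [0.5487, -0.0324, 0.4001]
tool_rot: [3.141, -0.001, 3.14]
contact_force: [0.4, 0.5, -0.3]
opening: 0.0923
grip_force: 0.0
[[ 0.0019  0.9608  0.2773  0.4736]
 [ 1.     -0.0024  0.0013 -0.0322]
 [ 0.0019  0.2773 -0.9608  0.3807]
 [ 0.      0.      0.      1.    ]]
0.59 [ 0.5977 -0.0319  0.1177]
0.66 [ 0.5811 -0.0311  0.1651]
0.96 [ 0.6013 -0.0339  0.118 ]
0.91 [ 0.5967 -0.0303  0.1646]
go [-0.1282 -0.0035  0.2336] turn -0.0 dist 0.107 t 9.075 pos [ 0.5487 -0.0316  0.4006] yaw 3.142
```

View pics/w4.png

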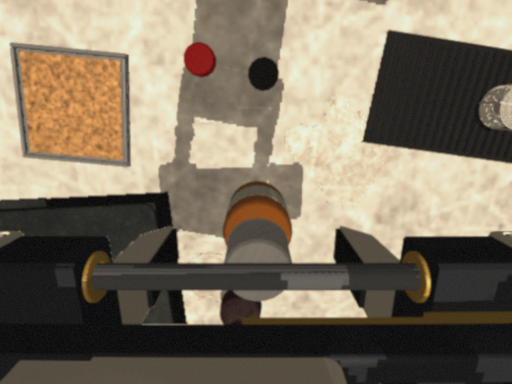

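The cup's base is at about (258,270), partly behind the gripper bar. The tray at left is now empty and the reel stands on the mat at right (500,107). Next I grip the cup and lift it straight up.

```bash
python3 -m jog '[[[-0.126,0,0],0,0],[[-0.126,0,0.08],0,0],[[-0.126,0,0.18],0,0],[[-0.126,0,0.23],0,0],[[-0.126,0,0.233],0,0.2],[[-0.126,0,0.233],0,0.4],[[-0.126,0,0.233],0,0.5],[[-0.126,0,0.233],0,0.6],[[-0.126,0,0.233],0,0.6],[[-0.126,0,0.233],0,0.6]]' 12
python3 - <<'E'
from h import *
s=observe();print(s['contact_force'],s['torque'])
go(0.4565,0.168,0.26,np.pi)
E
```

```text
time: 10.32
tool_pos: [0.5995, -0.0328, 0.3083]
tool_rot: [3.142, 0.002, 3.14]
contact_force: [0.1, 1.4, 5.4]
opening: 0.0597
grip_force: 12.1
[0.0543 1.4083 5.4357] [ 0.3481  0.0273 -0.0149]
go [ 0.3579  0.5013 -0.2778] turn -0.0006 dist 0.27 t 10.325 pos [ 0.5995 -0.0328  0.3083] yaw 3.14
```

```bash
python3 -m jog '[[[0,0,-0.05],0,0.6],[[0,0,-0.1],0,0.6],[[0,0,-0.16],0,0.6],[[0,0,-0.22],0,0.6],[[0.03,0.03,-0.26],0,0.6],[[0.13,0.15,-0.26],0,0.6],[[0.23,0.27,-0.26],0,0.6],[[0.32,0.4,-0.26],0,0.6],[[0.358,0.5,-0.26],0,0.6],[[0.358,0.5,-0.26],0,0.6],[[0.358,0.5,-0.26],0,0.6]]'
python3 - <<'E'
from h import *
im=snap('top','t5')
for r in models.find_in('steel_cup','top')[:2]: print(r['confidence'],np.array(r['position']))
for r in models.pinpoint('stock_bottle','top')[:2]: print(r['confidence'],np.array(r['position']))
go(0.4565,0.168,0.0335,np.pi)
E
```

```text
time: 11.7
tool_pos: [0.456, 0.1674, 0.4112]
tool_rot: [-3.141, -0.0, 3.141]
contact_force: [0.0, -0.3, -0.6]
opening: 0.0595
grip_force: 12.0
0.96 [ 0.5974 -0.0318  0.0031]
go [0.0005 0.0038 0.5461] turn -0.0011 dist 0.218 t 11.85 pos [0.4568 0.1665 0.4111] yaw 3.138
```

```bash
python3 -m jog '[[[0,0,0.13],0,0.6],[[0,0,0.27],0,0.6],[[0,0,0.4],0,0.6],[[0,0,0.5],0,0.6],[[0,0,0.53],0,0.6],[[0,0,0.545],0,0.6],[[0,0,0.545],0,0.6],[[0,0,0.545],0,0.3],[[0,0,0.545],0,0.2],[[0,0,0.545],0,0.15],[[0,0,0.5],0,0.15],[[0,0,0.4],0,0.15]]'
python3 -m jog '[[[0,0,-0.15],0,0],[[0,0,-0.3],0,0],[[0.1,-0.15,-0.4],0.1,0],[[0.1,-0.3,-0.4],0.2,0],[[0.1,-0.45,-0.4],0.3,0],[[0.1,-0.45,-0.4],0.4,0],[[0.1,-0.45,-0.4],0.5,0],[[0.1,-0.45,-0.4],0.5,0],[[0.1,-0.45,-0.4],0.5,0],[[0.1,-0.45,-0.4],0.5,0]]'
python3 - <<'E'
from h import *
im=snap('top','t6')
for n in ['steel_cup','film_reel','stock_bottle','stopper']:
  for r in models.pinpoint(n,'top')[:2]: print(n,r['confidence'],np.array(r['position']))
im=snap('wrist','w6');M=cams.camera_model('wrist');print(np.array(M['pose']))
for n in ['steel_cup','stopper','stock_bottle']:
  for r in models.pinpoint(n,'wrist')[:2]: print(n,r['confidence'],np.array(r['position']),proj('',r['position'],M))
go(0.434,-0.023,0.15,np.pi/2)
E
```

```text
time: 13.35
tool_pos: [0.4559, 0.1673, 0.2509]
tool_rot: [-3.141, -0.004, 3.14]
contact_force: [1.1, 0.1, 0.4]
opening: 0.078
grip_force: 0.0
time: 14.6
tool_pos: [0.4159, -0.0125, 0.4115]
tool_rot: [3.141, -0.0, 1.634]
contact_force: [0.0, -0.2, -0.7]
opening: 0.0916
grip_force: 0.0
steel_cup 0.58 [0.4599 0.1615 0.0028]
film_reel 0.84 [0.4683 0.2629 0.0033]
stock_bottle 0.85 [ 0.5997 -0.0281  0.0039]
[[ 0.9975  0.0686  0.0186  0.411 ]
 [ 0.0711 -0.9582 -0.2771  0.0622]
 [-0.0012  0.2777 -0.9607  0.3917]
 [ 0.      0.      0.      1.    ]]
steel_cup 0.9 [0.455  0.1685 0.0046] [300.1203  18.589 ]
stopper 0.75 [ 0.4219 -0.0952 -0.0007] [255.8893 224.6897]
stopper 0.65 [ 0.4362 -0.0271 -0.0016] [269.8567 178.8442]
stock_bottle 0.84 [ 0.6038 -0.0352  0.0009] [390.2989 193.4407]
go [-0.0293  0.0427  0.2553] turn 0.0224 dist 0.104 t 15.05 pos [ 0.4161 -0.0125  0.4113] yaw 1.641
```

View pics/w6.png

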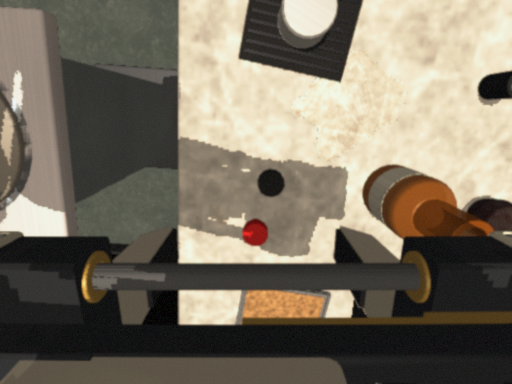

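The cup stands mouth down on the mat at (308,15). The black stopper's head is at (271,183), the red one at (255,232), and the bottle, with its neck now open, at (415,205).

Run:
```python
from h import *
M2=cams.camera_model('wrist'); M1={**M2}
M1['pose']=[[.0022,.9605,.2783,.336],[1,-.0027,.0013,-.0262],[.002,.2783,-.9605,.3852],[0,0,0,1]]
im=cv2.imread('pics/w6.png'); g=(im.max(2)<45).astype(np.uint8); n,l,st,c=cv2.connectedComponentsWithStats(g); k=l[183,271]; print(st[k],c[k])
im=cv2.imread('pics/w1.png'); g=(im.max(2)<45).astype(np.uint8); n,l,st,c1=cv2.connectedComponentsWithStats(g); k1=l[193,258]; print(st[k1],c1[k1])
print(tri([ray('',*c[k],M2),ray('',*c1[k1],M1)]),atz('',*c[k],.04,M2),atz('',*c1[k1],.04,M1))
go(0.434,-0.023,0.032,np.pi/2)
```

```text
[259 170  25  26 510] [270.6078 182.551 ]
[245 180  26  27 530] [257.5453 192.7623]
[ 0.4352 -0.0236  0.0339] [ 0.4349 -0.0223  0.04  ] [ 0.4333 -0.0236  0.04  ]
go [-0.0293  0.0427  0.5503] turn 0.0224 dist 0.221 t 15.05 pos [ 0.4161 -0.0125  0.4113] yaw 1.641
```

```bash
python3 -m jog '[[[-0.029,0.044,0.1],0.0224,0],[[-0.029,0.044,0.25],0.0224,0],[[-0.029,0.044,0.4],0.0224,0.1],[[-0.029,0.044,0.49],0.0224,0.2],[[-0.029,0.044,0.517],0.0224,0.3],[[-0.029,0.044,0.517],0.0224,0.4],[[-0.029,0.044,0.517],0.0224,0.55],[[-0.029,0.044,0.517],0.0224,0.7],[[-0.029,0.044,0.517],0.0224,0.8],[[-0.029,0.044,0.517],0.0224,0.8],[[-0.029,0.044,0.517],0.0224,0.8]]' 12
python3 - <<'E'
from h import *
s=observe();print(s['contact_force'],s['torque'])
go(0.52,-0.033,0.24,np.pi)
E
```

```text
time: 16.42
tool_pos: [0.4349, -0.023, 0.2053]
tool_rot: [3.14, 0.0, 1.569]
contact_force: [-0.2, -0.1, 7.5]
opening: 0.0334
grip_force: 12.0
[-0.1747 -0.0825  7.5091] [-0.0176  0.1065  0.0425]
go [-0.025   0.2138 -0.4843] turn 0.4996 dist 0.212 t 16.425 pos [ 0.4349 -0.023   0.2053] yaw 1.569
```

```bash
python3 -m jog '[[[0,0,-0.1],0,0.8],[[0,0,-0.25],0,0.8],[[0.05,0.03,-0.4],0,0.8],[[0.13,0.15,-0.52],0,0.8],[[0.22,0.28,-0.52],0,0.8],[[0.22,0.41,-0.52],0,0.8],[[0.22,0.41,-0.52],0,0.8],[[0.22,0.41,-0.52],0,0.8]]'
python3 - <<'E'
from h import *
im=snap('wrist','w7');M=cams.camera_model('wrist');print(np.array(M['pose']))
for n in ['stopper','stock_bottle']:
  for r in models.pinpoint(n,'wrist')[:2]+models.pinpoint(n,'top')[:2]: print(n,r['confidence'],np.array(r['position']),proj('',r['position'],M))
go(0.6,-0.033,0.25,np.pi/2)
E
```

```text
time: 17.42
tool_pos: [0.5982, 0.0648, 0.4116]
tool_rot: [-3.139, -0.0, 1.569]
contact_force: [0.1, -0.1, -0.6]
opening: 0.0333
grip_force: 12.0
[[ 1.     -0.0016 -0.0034  0.5982]
 [-0.0025 -0.9606 -0.2778  0.1396]
 [-0.0028  0.2778 -0.9606  0.3927]
 [ 0.      0.      0.      1.    ]]
stopper 0.77 [0.6    0.0622 0.2022] [259.4464 225.7547]
stock_bottle 0.85 [ 0.5997 -0.0281  0.0039] [257.9072 232.1071]
go [-0.244   0.0061  0.0106] turn -0.0006 dist 0.098 t 17.675 pos [0.5977 0.0646 0.4135] yaw 1.569
```

View pics/w7.png

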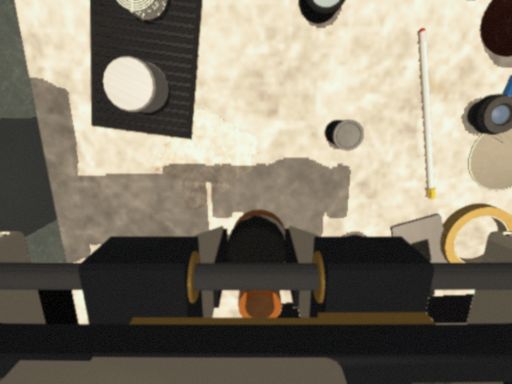

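The held stopper (257,240) and the bars hide most of the bottle; its rim shows only at (260,303). I'll pass over the bottle so that it comes into clear view.

```bash
python3 -m jog '[[[-0.12,0,0],0,0.8],[[-0.27,0,0],0,0.8],[[-0.4,0,0],0,0.8],[[-0.45,0,0],0,0.8],[[-0.45,0,0],0,0.8],[[-0.45,0,0],0,0.8]]'
python3 - <<'E'
from h import *
im=snap('wrist','w8');M=cams.camera_model('wrist');print(np.array(M['pose']))
for n in ['stopper','stock_bottle']:
  for r in models.pinpoint(n,'wrist')[:2]: print(n,r['confidence'],np.array(r['position']),proj('',r['position'],M))
snap('scene','s8')
for r in models.pinpoint('stock_bottle','scene')[:2]: print(n,r['confidence'],np.array(r['position']))
go(0.6,-0.033,0.25,np.pi/2)
E
```

```text
time: 18.42
tool_pos: [0.5983, -0.1137, 0.4127]
tool_rot: [3.141, -0.001, 1.57]
contact_force: [0.1, 0.3, -0.5]
opening: 0.0332
grip_force: 12.0
[[ 1.     -0.0002 -0.0013  0.5987]
 [-0.0006 -0.9608 -0.2773 -0.0386]
 [-0.0012  0.2773 -0.9608  0.3931]
 [ 0.      0.      0.      1.    ]]
stopper 0.91 [ 0.5961 -0.1167  0.2049] [252.3951 228.1435]
stopper 0.79 [ 0.4237 -0.0949  0.0057] [123.6608 154.541 ]
stock_bottle 0.58 [ 0.6039 -0.0334 -0.0009] [260.2066 105.7385]
stock_bottle 0.76 [ 0.6011 -0.032  -0.0007]
go [0.2024 0.0039 0.0086] turn 0.0001 dist 0.081 t 18.675 pos [ 0.5985 -0.114   0.4126] yaw 1.571
```

View pics/w8.png

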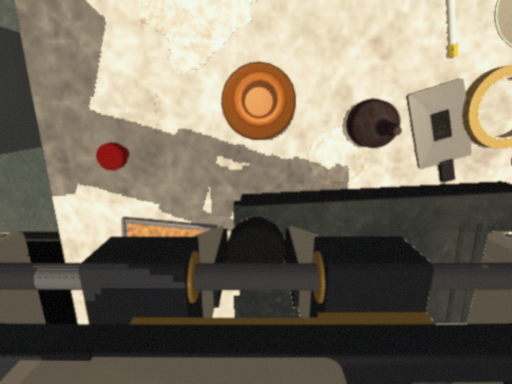

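The bottle is clear: body centre about (259,101), rim about (259,99). I'll measure the rim in a close crop.

Run:
```python
from h import *
im=cv2.imread('pics/w8.png'); c=im[55:145,215:305]; c=cv2.resize(c,None,fx=6,fy=6,interpolation=cv2.INTER_CUBIC); cv2.imwrite('pics/c8.png',c)
M=cams.camera_model('wrist');print(M['camera_matrix'],M['k1'])
for z,r in[(.165,.020),(.165,.013),(.104,.013),(.0,.038),(.084,.038)]:
    cc=proj('',[.6,-.033,z],M); print(z,r,cc,proj('',[.6+r,-.033,z],M)[0]-cc[0])
print(atz('',259,98,.165,M),atz('',259,99,.104,M))
```

```text
[[294.616    0.     255.7838]
 [  0.     294.616  194.8825]
 [  0.       0.       1.    ]] -0.01209095455330417
0.165 0.02 [257.7816 101.2867] 27.080454709362186
0.165 0.013 [257.7816 101.2867] 17.60267111918074
0.104 0.013 [257.4413 103.0953] 13.86488730743082
0.0 0.038 [257.1057 104.8786] 29.75484920659062
0.084 0.038 [257.3591 103.532 ] 37.887398948504426
[ 0.6009 -0.0307  0.165 ] [ 0.6015 -0.0293  0.104 ]
```

View pics/c8.png

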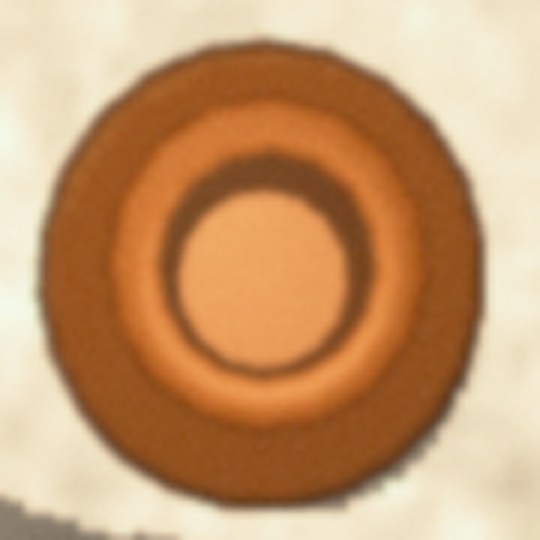

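The bore's mouth is centred at about (269,265) in the crop, which is (259.3,98.6) in the picture and about (0.601,-0.0305) in the world. Its size fits the 165 mm height.

```bash
python3 -m jog '[[[0.1,0.006,0],0,0.8],[[0.209,0.006,0],0,0.8],[[0.209,0.006,0],0,0.8],[[0.209,0.006,0.05],0,0.8],[[0.209,0.006,0.09],0,0.8],[[0.209,0.006,0.115],0,0.8],[[0.209,0.006,0.115],0,0.8]]'
python3 - <<'E'
from h import *
s=observe();print(s['contact_force'],s['torque']);go(0.601,-0.0305,0.1885,np.pi/2)
E
```

```text
time: 19.55
tool_pos: [0.6008, -0.0319, 0.3656]
tool_rot: [-3.14, -0.0, 1.569]
contact_force: [0.5, 0.2, 0.7]
opening: 0.0331
grip_force: 12.0
[0.4886 0.215  0.6882] [-0.0556  0.0097  0.0069]
go [0.0034 0.0006 0.0448] turn -0.0006 dist 0.018 t 19.55 pos [ 0.6008 -0.0319  0.3656] yaw 1.569
```

```bash
python3 -m jog '[[[0.002,0,0.015],0,0.8],[[0.002,0,0.03],0,0.8],[[0.002,0,0.045],0,0.8],[[0.002,0,0.045],0,0.8],[[0.002,0,0.045],0,0.8]]'
python3 - <<'E'
from h import *
s=observe();print(s['contact_force'],s['torque']);go(0.601,-0.0305,0.1875,np.pi/2)
E
```

```text
time: 20.18
tool_pos: [0.6009, -0.0307, 0.3487]
tool_rot: [3.141, -0.0, 1.569]
contact_force: [0.3, -0.2, -0.4]
opening: 0.0332
grip_force: 12.0
[ 0.2784 -0.1892 -0.4423] [-0.1127  0.0405 -0.0548]
go [0.0006 0.0001 0.0049] turn -0.0004 dist 0.002 t 20.175 pos [ 0.6009 -0.0307  0.3487] yaw 1.569
```

```bash
python3 -m jog '[[[0,0,0.003],0,0.8],[[0,0,0.006],0,0.8],[[0,0,0.007],0,0.8],[[0,0,0.007],0,0.8]]'
python3 - <<'E'
from h import *
s=observe();print(s['contact_force'],s['torque'],s['tool_pos'])
E
```

```text
time: 20.68
tool_pos: [0.6009, -0.0307, 0.3464]
tool_rot: [3.141, 0.0, 1.569]
contact_force: [-1.8, 0.2, 4.8]
opening: 0.033
grip_force: 12.0
[-1.8175  0.2485  4.7921] [-0.0003  0.3402  0.0031] [ 0.6009 -0.0307  0.3464]
```

```bash
python3 -m jog '[[[0,0,0.005],0,0.6],[[0,0,0.005],0,0.4],[[0,0,0.005],0,0.2],[[0,0,0.005],0,0],[[0,0,-0.03],0,0],[[0,0,-0.15],0,0],[[-0.1,0,-0.17],0,0],[[-0.21,0,-0.17],0,0],[[-0.21,0,-0.17],0,0],[[-0.21,0,-0.17],0,0]]'
python3 - <<'E'
from h import *
im=snap('wrist','w9');M=cams.camera_model('wrist')
c=cv2.resize(cv2.cvtColor(im,cv2.COLOR_RGB2BGR)[40:160,200:320],None,fx=4,fy=4,interpolation=cv2.INTER_CUBIC);s=cv2.cvtColor(snap('scene','s9'),cv2.COLOR_RGB2BGR)
for n in ['stopper','stock_bottle']:
  for r in models.pinpoint(n,'wrist')[:2]+models.pinpoint(n,'scene')[:2]: print(n,r['confidence'],np.array(r['position']),proj('',r['position'],M))
u,v=proj('scene',[.601,-.031,.15]).astype(int); d=s[max(v-30,0):v+90,u-40:u+40]; d=cv2.resize(d,(320,480),interpolation=cv2.INTER_CUBIC); cv2.imwrite('pics/c9.png',np.hstack([c,d])); print(u,v)
for z in (.165,.181): print(proj('',[.601,-.0307,z],M))
go(0.601,-0.0307,0.145,np.pi/2)
E
```

```text
time: 21.92
tool_pos: [0.6007, -0.1144, 0.4143]
tool_rot: [3.141, -0.0, 1.569]
contact_force: [0.5, 0.1, -0.6]
opening: 0.0919
grip_force: 0.0
stopper 0.97 [ 0.6004 -0.034   0.1389] [255.1425 103.5699]
stopper 0.75 [ 0.422  -0.093   0.0014] [122.1767 152.2783]
stopper 0.61 [ 0.5992 -0.0302  0.1399] [253.6697  98.7261]
stopper 0.47 [ 0.4214 -0.0942 -0.0029] [123.2332 152.7261]
stock_bottle 0.69 [ 0.5996 -0.0321 -0.0008] [254.8572 104.2703]
267 175
[255.8305  98.1951]
[255.8099  97.3092]
go [0.208  0.0004 0.2741] turn -0.0001 dist 0.138 t 22.225 pos [ 0.6008 -0.1139  0.4138] yaw 1.571
```

View pics/c9.png

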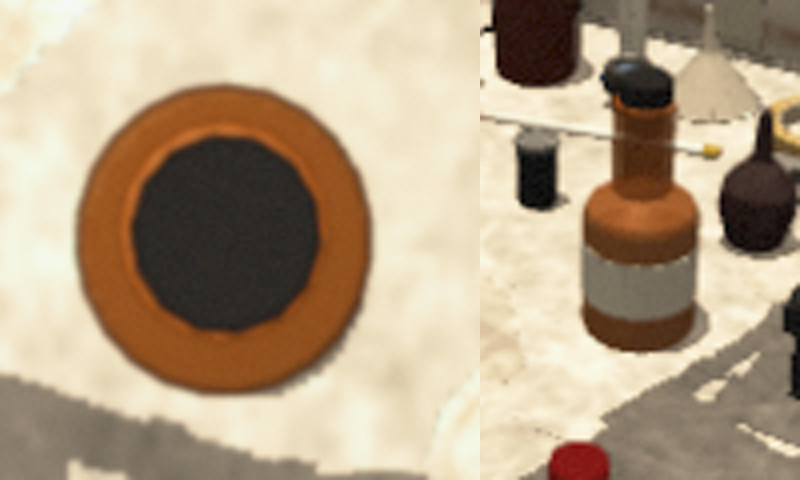

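The stopper's head lies flat on the rim and centred, as both the wrist crop (226,234) and the scene crop show. Next I grip the neck.

```bash
python3 -m jog '[[[0.1,0,0],0,0],[[0.208,0,0],0,0],[[0.208,0,0],0,0],[[0.208,0,0.1],0,0],[[0.208,0,0.2],0,0],[[0.208,0,0.26],0,0.1],[[0.208,0,0.272],0,0.3],[[0.208,0,0.272],0,0.45],[[0.208,0,0.272],0,0.6],[[0.208,0,0.272],0,0.8],[[0.208,0,0.272],0,0.8],[[0.208,0,0.272],0,0.8]]' 40
python3 - <<'E'
from h import *
s=observe();print(s['contact_force'],s['torque']);go(0.4685,-0.255,0.2,np.pi/2)
E
```

```text
time: 23.72
tool_pos: [0.6009, -0.0316, 0.3056]
tool_rot: [3.141, 0.0, 1.569]
contact_force: [-1.0, -0.4, 4.0]
opening: 0.0388
grip_force: 40.0
[-0.9585 -0.3629  4.0212] [-0.1763  0.2772 -0.0087]
go [-0.559  -0.3301 -0.1341] turn -0.0004 dist 0.265 t 23.725 pos [ 0.6009 -0.0316  0.3056] yaw 1.569
```

```bash
python3 -m jog '[[[0,0,-0.02],0,0.8],[[0,0,-0.06],0,0.8],[[0,-0.02,-0.11],0,0.8],[[0,-0.06,-0.16],0,0.8],[[0,-0.12,-0.17],0,0.8],[[-0.02,-0.18,-0.17],0,0.8],[[-0.06,-0.24,-0.17],0,0.8],[[-0.11,-0.29,-0.17],0,0.8],[[-0.17,-0.32,-0.17],0,0.8],[[-0.23,-0.33,-0.17],0,0.8],[[-0.29,-0.33,-0.17],0,0.8],[[-0.33,-0.33,-0.17],0,0.8]]'
python3 - <<'E'
from h import *
s=observe();print(s['contact_force'],s['opening']);go(0.4685,-0.255,0.153,np.pi/2)
E
```

```text
time: 25.22
tool_pos: [0.4683, -0.1642, 0.3741]
tool_rot: [3.14, 0.001, 1.569]
contact_force: [-0.3, 0.7, -4.1]
opening: 0.039
grip_force: 40.0
[-0.3474  0.6847 -4.0771] 0.03903252406799186
go [-0.227   0.0008  0.1549] turn -0.0007 dist 0.11 t 25.225 pos [ 0.4683 -0.1642  0.3741] yaw 1.569
```

```bash
python3 -m jog '[[[-0.05,0,0],0,0.8],[[-0.11,0,0],0,0.8],[[-0.17,0,0],0,0.8],[[-0.21,0,0],0,0.8],[[-0.227,0,0],0,0.8],[[-0.227,0,0.04],0,0.8],[[-0.227,0,0.08],0,0.8],[[-0.227,0,0.115],0,0.8],[[-0.227,0,0.135],0,0.8],[[-0.227,0,0.148],0,0.8],[[-0.227,0,0.148],0,0.8]]'
python3 - <<'E'
from h import *
s=observe();print(s['contact_force'],s['opening'])
snap('top','t10')
for r in models.pinpoint('stock_bottle','top')[:1]+models.pinpoint('bottle_tray','top')[:1]: print(r['confidence'],np.array(r['position']))
go(0.4685,-0.255,0.151,np.pi/2)
E
```

```text
time: 26.6
tool_pos: [0.4686, -0.2541, 0.3136]
tool_rot: [-3.141, -0.0, 1.569]
contact_force: [-0.7, -0.2, -4.0]
opening: 0.0394
grip_force: 40.0
[-0.705  -0.1648 -3.9558] 0.039402683551812874
0.87 [ 0.4665 -0.2547  0.0116]
0.85 [ 0.4692 -0.2562 -0.0007]
go [-0.002  -0.0005  0.0099] turn -0.0004 dist 0.004 t 26.75 pos [ 0.4687 -0.2542  0.3142] yaw 1.569
```

```bash
python3 -m jog '[[[0,0,0.003],0,0.8],[[0,0,0.006],0,0.8],[[0,0,0.009],0,0.8],[[0,0,0.01],0,0.8],[[0,0,0.01],0,0.8]]'
```

```text
time: 27.38
tool_pos: [0.4685, -0.2542, 0.3106]
tool_rot: [3.141, 0.001, 1.569]
contact_force: [-3.7, 1.5, 6.9]
opening: 0.0388
grip_force: 40.0
```

```bash
python3 -m jog '[[[0,0,0],0,0.8],[[0,0,0],0,0.75]]' 8; python3 -m jog '[[[0,0,0],0,0.5],[[0,0,0],0,0.3],[[0,0,0],0,0.1],[[0,0,0],0,0],[[0,0,-0.06],0,0],[[0,0,-0.2],0,0],[[0,0,-0.3],0,0],[[-0.12,0,-0.3],0,0],[[-0.2,0,-0.3],0,0],[[-0.2,0,-0.3],0,0],[[-0.2,0,-0.3],0,0]]'
python3 - <<'E'
from h import *
w=snap('wrist','w11')
for n in ['stopper','stock_bottle','bottle_tray']:
  for r in models.pinpoint(n,'wrist')[:1]: print(n,r['confidence'],np.array(r['position']))
t=snap('top','t11')
for n in ['steel_cup','film_reel','drain_mat','stock_bottle','film_can','loupe','blower']:
  for r in models.pinpoint(n,'top')[:1]: print(n,r['confidence'],np.array(r['position']))
s=snap('scene','s11')
a=np.hstack([cv2.resize(w[40:240,150:350],(400,400)),cv2.resize(s[190:330,100:380],(400,400))])
cv2.imwrite('pics/c11.png',a[:,:,::-1])
E
```

```text
time: 27.62
tool_pos: [0.4686, -0.2543, 0.3105]
tool_rot: [3.141, 0.001, 1.569]
contact_force: [-2.4, 0.4, 6.9]
opening: 0.0394
grip_force: 8.0
time: 29.0
tool_pos: [0.4684, -0.3337, 0.4294]
tool_rot: [-3.141, -0.001, 1.569]
contact_force: [-0.3, 0.2, 0.5]
opening: 0.092
grip_force: 0.0
stopper 0.95 [ 0.4698 -0.2577  0.1425]
steel_cup 0.62 [0.4629 0.1635 0.0023]
film_reel 0.62 [0.4688 0.2633 0.0055]
drain_mat 0.8 [0.4645 0.2179 0.0016]
stock_bottle 0.83 [ 0.4657 -0.2507  0.0078]
film_can 0.53 [ 0.6989  0.116  -0.0046]
loupe 0.6 [ 0.6686  0.2624 -0.0023]
blower 0.58 [ 0.7392 -0.0529  0.0011]
```

View pics/c11.png

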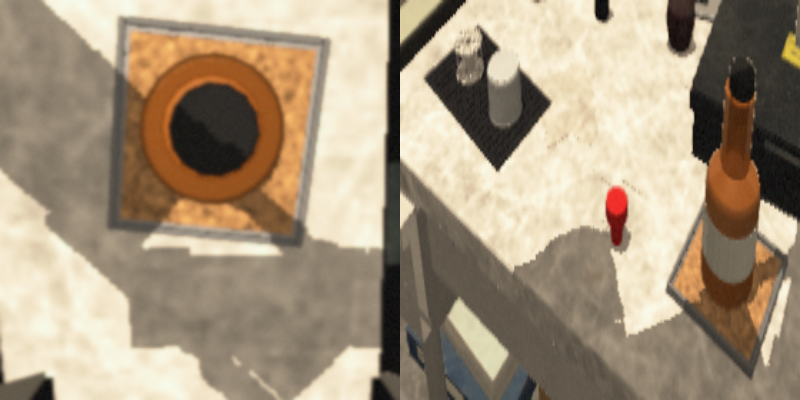

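The stoppered bottle stands inside the tray rim, centred at (213,128) in the left half. The reel at (468,55) and the cup at (505,90) stand on the mat, and the bystanders have not moved.

```bash
python3 -c "
from cell import robot
print(robot.hand_in())"
```

```text
the job is handed in; nothing more can be done
None
```

I handed the job in at about 29 s on the robot's clock: the stoppered bottle stands upright in its tray, the reel and cup are on the mat, and the bystanders are where they were; the hand-in returned no verdict.

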